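Line up the pepper mill and spice jars by height

ROBOT

A 7-joint arm with a two-finger parallel gripper is mounted at the origin on a cart in front of the work surface, level with it; the furniture and walls round the work are solid. World frame = base frame: x ahead of the robot, y to its left, z up, the work surface at z = 0. Lengths are in m, angles in rad, forces in N, time in s.
With the tool pointing down it reaches from about 0.425 to 0.95 m from the base axis. Payload 16.7 kg.
Tool frame: the origin (TCP) lies midway between the tips of the shut fingers; the grasp point (between the pads) lies 19 mm behind it; z points along the fingers, y is the line along which they close (so a half turn about z gives the same grasp; the last joint's range is limited). The gripper opens to 94 mm and grips with 3 to 60 N. Pads are 16 mm wide; open, the fingers measure 119 mm over their backs; the gripper's body (75 mm by 177 mm) begins 78 mm behind the grasp point.
Start: joints at [1.185, 0.426, 0.074, 1.606, -0.034, 1.111, -0.067], TCP at [0.158, -0.656, 0.205] pointing down, gripper open.
Joint ranges: [-2.85, 2.85], [-0.5, 2.14], [-1.23, 1.37], [0.21, 2.46], [-1.02, 4.16], [0.16, 2.05], [-2.73, 2.73]. Speed limits (rad/s): [1.89, 1.89, 2.39, 2.39, 3.01, 3.01, 3.01].

INTERFACE

Orientations are given as a unit quaternion [w, x, y, z].
In Python, from bench import env gives the robot as it stands.
- The arm moves only by the shell command python3 -m pendant 'ROWS' [FORCE]. ROWS is JSON, one flat list of numbers, 7 for each row, row after row: the opening in per cent of the stroke, from 0 (shut) to 100 (fully open), then the shift along the tool's x, y, z in mm, then the turn, a rotation vector about the tool's x, y, z in rad. A call has 1 to 8 rows; each row shifts and turns the commanded pose from where the row before left it, along the tool's axes as they then stand; what a row does not reach is not made up. A row lasts 1/8 s, in which the tool goes at most 62.5 mm and 10.7 degrees, less where a joint would pass 70% of its speed; a pose out of reach is approached as far as the arm can. A call with a gripper value outside its range is refused whole. The fingers move at their own pace and stop on an object; FORCE is the grip in N (left out, the last holds). Time passes only in rows, so rows that do not move let the fingers close. It gives the time, the measured TCP pose, the force, the opening and the grip force at its end, in the units of the state.
- env.get_state(): the state, without advancing time (a new reading comes with each control period).
- env.get_image(name): name is "scene" or "top" or "wrist"; returns a dict with "img" (480x640x3 uint8, red, green, blue), "mtx" (3x3 intrinsics, pixels), "extrinsics" (4x4, takes a point from camera to world coordinates); the wrist camera has in their place "mount" (4x4, takes a point from camera to tool coordinates, whose origin is the TCP and whose axes are the flange's). Camera axes: x right, y down, z forward; pixel columns grow to the right and rows downward; lengths in m; the calibration is good to about 2 mm. A picture is of the moment at which its call begins: read the wrist's pose just before it. There is no depth.
- env.sign_off(): hands the job in; it is judged then, once.
Trained networks look in a picture, given as the dict that the camera call returned (one of the last four; its "shot" number tells which), for a name from the list of things; names that differ only in an ending like _2 or _b are one class to them, and where a whole thing is asked for, a point or a joint stands for the part that bears it (a point fixed in the world has none). Each returns a list of dicts, best first, with "p" (0 to 1); they miss things now and then, are a little off and sometimes report something else, mostly with a low value. They report only what shows in the picture. A call takes as long as a camera call. They do not tell look-alikes from the thing itself.
- env.look_for(picture, query): "point" ([column, row] in pixels, amid what is visible of it).
- env.regions_of(picture, query): "pixels" (480x640 bool, what is visible of it) and "point" ([column, row] in pixels, amid what is visible of it).
The state is a dict: "t": time; "q": joint angles; "dq": joint speeds; "tau": joint torques, N m; "tool_pos": TCP position; "tool_rot": TCP orientation; "ft_force": force on the tool from outside, world axes, zero at the start; "torque": the same for the moment, N m; "gripper_width": finger opening in m; "gripper_force": force on a finger pad.
Only numpy, scipy, OpenCV 4.12 (cv2) and the standard library are available. Lean on these libraries where they do the work, as an engineer would, in place of code of your own. Each camera call takes 0.05 s, during which the arm holds its last target. There are 200 camera calls.

TASK

Stand the pepper mill and the three spice jars on the four cork pads of the dark wooden board, one on each pad and upright in its middle, in a row by height: the tallest on the pad next to the board's green end stop, the shortest next to the white one. Do not knock any of them over, and leave the bean tin behind them where it is.

Things in the scene. Friction and masses are not known exactly. Their poses are not given: they have to be found in the camera images.
- mill_mid (a point): dark brown wooden pepper mill with a small metal knob on top, the tallest, 150 mm tall, round, 58 mm wide at the foot and narrower higher up, loose, standing upright on the worktop; the point is on its axis half-way up (75 mm above its underside); z along its axis, up
- red_jar_mid (a point): round glass spice jar with a red lid, second tallest, 120 mm tall, 56 mm in diameter (lid, the top 22 mm: 53 mm), closed, loose, standing upright on the worktop; the point is on its axis half-way up (60 mm above its underside); z along its axis, up
- white_jar_mid (a point): round glass spice jar with a white lid, third tallest, 88 mm tall, 48 mm in diameter (lid, the top 15 mm: 45 mm), closed, loose, standing upright on the worktop; the point is on its axis half-way up (44 mm above its underside); z along its axis, up
- black_jar_mid (a point): round spice jar with dark brown contents and a black lid, the shortest, 70 mm tall, 42 mm in diameter (lid, the top 11 mm: 40 mm), closed, loose, standing upright on the worktop; the point is on its axis half-way up (35 mm above its underside); z along its axis, up
- pad1: round flat cork pad, 72 mm in diameter, fixed on the dark wooden board (404 x 100 x 12 mm, fixed to the worktop), the first of the row of four counted from the robot's left (+y); the four pads lie in one straight line along the board's length, 92 mm from centre to centre, tops 14 mm above the worktop; origin at the centre of its underside (12 mm above the worktop); y points along the row towards the left end, x across the board, away from the robot
- pad2: round flat cork pad like pad1, second from the left; same origin and axes
- pad3: round flat cork pad like pad1, third from the left; same origin and axes
- pad4: round flat cork pad like pad1, the rightmost; same origin and axes
- green_stop: low green bar across one end of the board, 94 x 20 x 14 mm, fixed, its top 26 mm above the worktop, its centre 53 mm beyond the centre of the last pad; it is at the left or the right end, and a white bar of the same size is at the other; origin at the centre of its underside
- bean_tin: short tin with a red label, 75 mm in diameter, 58 mm tall, loose, a bystander behind the jars, near the front of the wall cabinet (cabinet front about 0.6 m ahead of the robot base axis, its bottom about 0.52 m above the worktop, solid: the arm must stay clear of it); origin at the centre of its underside
Mind the look-alikes: they are no part of the job. Leave any purple look-alike of the part that bears mill_mid alone.

How it is judged:
At the end, for the whole second after the job is handed in: Counted from the green end stop the four pads carry the pepper mill, the red-lidded jar, the white-lidded jar and the black-lidded jar; each stands upright (within 0.1 rad) on its pad, within 12 mm of the pad's centre, released and at rest (((horizontal distance between green_stop and pad1 below 0.12 m and horizontal distance between mill_mid and pad1 below 0.012 m and horizontal distance between red_jar_mid and pad2 below 0.012 m and horizontal distance between white_jar_mid and pad3 below 0.012 m and horizontal distance between black_jar_mid and pad4 below 0.012 m) or (horizontal distance between green_stop and pad4 below 0.12 m and horizontal distance between mill_mid and pad4 below 0.012 m and horizontal distance between red_jar_mid and pad3 below 0.012 m and horizontal distance between white_jar_mid and pad2 below 0.012 m and horizontal distance between black_jar_mid and pad1 below 0.012 m)) and angle between each of mill_mid, red_jar_mid, white_jar_mid, black_jar_mid's own z axis and vertical below 0.1 rad and height (world z) of mill_mid between 0.084 and 0.095 m and distance of each of mill_mid, red_jar_mid, white_jar_mid, black_jar_mid from where it was at the start of the episode above 0.03 m and height (world z) of red_jar_mid between 0.069 and 0.08 m and height (world z) of white_jar_mid between 0.053 and 0.064 m and height (world z) of black_jar_mid between 0.044 and 0.055 m and linear speed of each of mill, red_jar, white_jar, black_jar below 0.02 m/s); the robot touches nothing.
It fails at once if one of the four things is knocked over (tilted more than 0.8 rad) (angle between any of mill_mid, red_jar_mid, white_jar_mid, black_jar_mid's own z axis and vertical above 0.8 rad).
It fails at once if the bean tin is moved more than 30 mm (distance of bean_tin from where it was at the start of the episode above 0.03 m).
It also fails if it takes over 120 s, if anything falls off the work surface, if the arm or the gripper's body presses on something with over 40 N, if the wrist force passes 120 N, or if a joint passes its speed limit or range.

## Working session

There is one attempt and no reset: what is moved stays moved. The work goes in short steps, Python scripts to look and compute and a shell command to move; the robot and the scene stay as the last step left them, time stands still between calls to the robot, and variables do not carry over. Pictures are saved under pics/ and viewed, at most 14 in all, crops included, and the job is handed in when it is done.

```bash
mkdir -p pics; ls; cat > h.py <<'E'
from bench import env
import numpy as np, cv2
def save(im,n): cv2.imwrite('pics/'+n+'.png',im['img'][:,:,::-1])
def ray(im,px,z):
    d=np.linalg.inv(im['mtx'])@np.array([px[0],px[1],1.]); E=np.array(im['extrinsics'])
    d=E[:3,:3]@d; o=E[:3,3]; return o+d*(z-o[2])/d[2]
E
python3 - <<'E'
from h import *
np.set_printoptions(precision=3,suppress=True)
print({k:np.round(v,3) for k,v in env.get_state().items()})
Z=dict(mill_mid=.075,red_jar_mid=.06,white_jar_mid=.044,black_jar_mid=.035,pad1=.014,pad2=.014,pad3=.014,pad4=.014,green_stop=.026,bean_tin=.03)
for c in ['scene','top']:
    im=env.get_image(c); save(im,c+'0'); print(c,im['extrinsics'][:3,3])
    for k,z in Z.items():
        for r in env.look_for(im,k)[:4]: print(k,np.round(r['point']),round(r['p'],2),ray(im,r['point'],z)[:2])
E
```

```text
pics
{'t': np.float64(0.0), 'q': array([ 1.185,  0.427,  0.074,  1.607, -0.034,  1.111, -0.067]), 'dq': array([-0.001,  0.001,  0.   , -0.002, -0.001,  0.002,  0.001]), 'tau': array([  0.   , -93.582,   3.667, -45.419,  -0.049,   0.02 ,   0.   ]), 'tool_pos': array([ 0.158, -0.656,  0.205]), 'tool_rot': array([-0.001,  0.993,  0.118, -0.   ]), 'ft_force': array([-0.428, -0.223,  0.102]), 'torque': array([0.062, 0.01 , 0.034]), 'gripper_force': np.float64(0.0), 'gripper_width': np.float64(0.094)}
scene [-0.155  0.452  0.996]
mill_mid [474. 198.] 0.93 [ 0.398 -0.461]
mill_mid [450. 218.] 0.74 [ 0.383 -0.349]
mill_mid [431. 189.] 0.73 [ 0.497 -0.391]
red_jar_mid [395. 236.] 0.67 [ 0.428 -0.197]
red_jar_mid [450. 218.] 0.33 [ 0.393 -0.363]
white_jar_mid [408. 213.] 0.83 [ 0.484 -0.297]
black_jar_mid [355. 249.] 0.67 [ 0.47  -0.098]
pad1 [251. 303.] 0.84 [0.492 0.203]
pad1 [186. 350.] 0.56 [0.467 0.387]
pad1 [221. 326.] 0.56 [0.477 0.294]
pad1 [283. 282.] 0.55 [0.5   0.105]
pad2 [251. 303.] 0.84 [0.492 0.203]
pad2 [186. 350.] 0.56 [0.467 0.387]
pad2 [221. 326.] 0.56 [0.477 0.294]
pad2 [28
[... 690 characters left out ...]
jar_mid [350. 259.] 0.58 [ 0.478 -0.102]
pad1 [256. 253.] 0.79 [0.491 0.188]
pad1 [280. 252.] 0.72 [0.497 0.113]
pad1 [224. 254.] 0.65 [0.484 0.288]
pad1 [191. 257.] 0.64 [0.472 0.388]
pad2 [256. 253.] 0.79 [0.491 0.188]
pad2 [280. 252.] 0.72 [0.497 0.113]
pad2 [224. 254.] 0.65 [0.484 0.288]
pad2 [191. 257.] 0.64 [0.472 0.388]
pad3 [256. 253.] 0.79 [0.491 0.188]
pad3 [280. 252.] 0.72 [0.497 0.113]
pad3 [224. 254.] 0.65 [0.484 0.288]
pad3 [191. 257.] 0.64 [0.472 0.388]
pad4 [256. 253.] 0.79 [0.491 0.188]
pad4 [280. 252.] 0.72 [0.497 0.113]
pad4 [224. 254.] 0.65 [0.484 0.288]
pad4 [191. 257.] 0.64 [0.472 0.388]
green_stop [300. 246.] 0.75 [0.513 0.05 ]
bean_tin [386. 275.] 0.25 [ 0.433 -0.212]
```

```bash
python3 - <<'E'
import cv2
a=cv2.imread('pics/scene0.png');b=cv2.imread('pics/top0.png')
cv2.imwrite('pics/s1.png',cv2.resize(a[150:400,130:530],(800,500),interpolation=3))
cv2.imwrite('pics/t1.png',cv2.resize(b[200:350,160:500],None,fx=2.35,fy=2.35,interpolation=3))
E
```

```text
(no output)
```

View pics/s1.png

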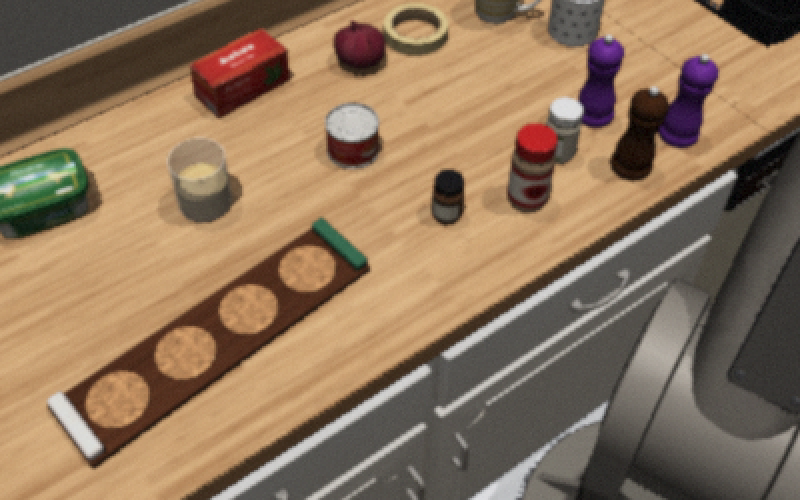

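View pics/t1.png

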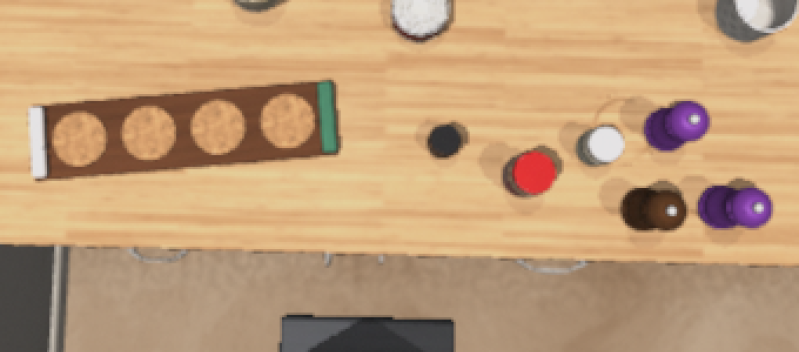

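The mill to move is the dark brown one (scene crop ~(640,130), full-frame 450,218); the other two are purple. The green stop is at the robot's right, next to pad4. So the mill goes on pad4, red on pad3, white on pad2 and black on pad1. Next I'll measure more precisely.

```bash
cat > m.py <<'E'
from h import *
from scipy.optimize import least_squares
np.set_printoptions(precision=4,suppress=True)
P=dict(mill_mid=[(0,29),(25,28),(70,18),(115,22),(135,17),(150,5)],red_jar_mid=[(0,28),(98,28),(98,26.5),(120,26.5)],
 white_jar_mid=[(0,24),(73,24),(88,22.5)],black_jar_mid=[(0,21),(59,21),(70,20)],bean_tin=[(0,37.5),(58,37.5)])
def proj(im,X):
    E=np.linalg.inv(im['extrinsics']); c=(E[:3,:3]@X.T).T+E[:3,3]; u=(np.array(im['mtx'])@c.T).T; return u[:,:2]/u[:,2:]
def sil(im,k,xy,z0=0):
    a=np.linspace(0,2*np.pi,40); m=np.zeros((1920,2560),np.uint8)
    R=[np.c_[xy[0]+r/1e3*np.cos(a),xy[1]+r/1e3*np.sin(a),a*0+z/1e3+z0] for z,r in P[k]]
    for A,B in zip(R,R[1:]):
        h=cv2.convexHull((proj(im,np.r_[A,B])*4+2).astype(np.float32)); cv2.fillConvexPoly(m,h.astype(np.int32),1)
    return m
def cen(im,k,xy,z0=0):
    M=cv2.moments(sil(im,k,xy,z0),True); return np.array([M['m10'],M['m01']])/M['m00']/4-.375
def fit(ims,k,guess,z0=0):
    """fit xy to mask centroids in the images given"""
    obs=[]
    for im in ims:
        rs=[r for r in env.regions_of(im,k)]
        g=cen(im,k,guess,z0); d=[np.hypot(*(np.array(r['point'])-g)) for r in rs]
        if not d or min(d)>14: continue
        m=rs[int(np.argmin(d))]['pixels']; yy,xx=np.nonzero(m); obs.append((im,np.array([xx.mean(),yy.mean()]),m.sum(),sil(im,k,guess,z0).sum()/16))
    out=[]
    for sel in [obs]+[[o] for o in obs]:
        if sel:
            f=least_squares(lambda p:np.concatenate([(cen(o[0],k,p,z0)-o[1]) for o in sel]),guess,diff_step=.01); out.append(f.x)
    print(k,'both/each',*out,'area obs/model',[(int(o[2]),int(o[3])) for o in obs]); return out[0]
def pads(ims):
    for im in ims:
        pts=[]
        for r in env.regions_of(im,'pad1'):
            yy,xx=np.nonzero(r['pixels']); pts.append(ray(im,(xx.mean(),yy.mean()),.014)[:2])
        pts=np.array(sorted(pts,key=lambda p:-p[1])); print('pads',pts.tolist())
        if len(pts)==4:
            d=pts[3]-pts[0]; d/=np.hypot(*d); c=pts.mean(0); print('fit',[c+d*.092*i for i in (-1.5,-.5,.5,1.5)])
E
python3 - <<'E'
from m import *
ims=[env.get_image('top'),env.get_image('scene')]
pads(ims)
for k,g in dict(mill_mid=(.39,-.349),red_jar_mid=(.43,-.198),white_jar_mid=(.475,-.295),black_jar_mid=(.474,-.1),bean_tin=(.652,-.068)).items(): fit(ims,k,g)
E
```

```text
pads [[0.4675746672231319, 0.3812098572579431], [0.4772179494238093, 0.28899838228364827], [0.4858846547234708, 0.1986594552392613], [0.49723519725580945, 0.10675963849401753]]
fit [array([0.4672, 0.3811]), array([0.477 , 0.2896]), array([0.4869, 0.1982]), array([0.4968, 0.1067])]
pads [[0.4669462510703826, 0.38272312076937876], [0.4775357106025067, 0.29104447294102564], [0.48720422898557386, 0.19985791412657739], [0.4966438362495929, 0.1075234996356984]]
fit [array([0.4673, 0.3825]), array([0.4771, 0.291 ]), array([0.487 , 0.1996]), array([0.4969, 0.1081])]
mill_mid both/each [ 0.395  -0.3664] [ 0.393  -0.3678] [ 0.3963 -0.365 ] area obs/model [(456, 399), (825, 827)]
red_jar_mid both/each [ 0.4346 -0.2048] [ 0.4341 -0.2048] [ 0.4352 -0.205 ] area obs/model [(355, 376), (884, 938)]
white_jar_mid both/each [ 0.4745 -0.3029] [ 0.4716 -0.2997] [ 0.4792 -0.3079] area obs/model [(265, 289), (424, 565)]
black_jar_mid both/each [ 0.4753 -0.0992] [ 0.4745 -0.0995] [ 0.476  -0.0991] area obs/model [(172, 179), (386, 431)]
bean_tin both/each [ 0.6472 -0.0626] [ 0.6463 -0.0639] [ 0.648  -0.0617] area obs/model [(529, 551), (793, 788)]
```

```bash
python3 -m pendant '[100,0,0,-12,0,0,-0.167, 100,0,0,-12,0,0,-0.167, 100,0,0,-12,0,0,-0.167, 100,0,0,-12,0,0,-0.167, 100,0,0,0,0,0,-0.167, 100,0,0,0,0,0,-0.167, 100,0,0,0,0,0,-0.167, 100,0,0,0,0,0,-0.167]'
```

```text
t: 2.8
tool_pos: [0.1576, -0.6563, 0.2535]
tool_rot: [-0.0, 0.705, 0.709, 0.0]
ft_force: [0.6, -0.1, -0.5]
gripper_width: 0.0939
gripper_force: 0.0
```

```bash
python3 -m pendant '[100,36.4,29.6,0,0,0,0, 100,36.4,29.6,0,0,0,0, 100,36.4,29.6,0,0,0,0, 100,36.4,29.6,0,0,0,0, 100,36.4,29.6,0,0,0,0, 100,36.4,29.6,0,0,0,0, 100,36.4,29.6,0,0,0,0, 100,36.4,29.6,0,0,0,0]' && python3 - <<'E'
from m import *
s=env.get_state(); im=env.get_image('wrist'); save(im,'w1'); print(s['tool_pos'],s['tool_rot'],s['q'])
from scipy.spatial.transform import Rotation as R
w=s['tool_rot']; T=np.eye(4); T[:3,:3]=R.from_quat([w[1],w[2],w[3],w[0]]).as_matrix(); T[:3,3]=s['tool_pos']
im['extrinsics']=T@np.array(im['mount']); print(im['extrinsics'])
for k,z in dict(mill_mid=.075,red_jar_mid=.06,white_jar_mid=.044).items():
    for r in env.look_for(im,k): print(k,r['p'],r['point'],ray(im,r['point'],z),ray(im,r['point'],2*z))
E
```

```text
t: 3.8
tool_pos: [0.395, -0.3637, 0.2537]
tool_rot: [0.0, 0.707, 0.707, -0.0]
ft_force: [-0.1, -0.2, 0.0]
gripper_width: 0.0938
gripper_force: 0.0
[ 0.395  -0.3637  0.2537] [ 0.0003  0.7068  0.7074 -0.    ] [ 0.9613  0.1812 -0.3817  1.8382  0.0742  1.1355  0.5546]
[[ 1.      0.0012  0.002   0.3947]
 [ 0.0017 -0.9732 -0.2301 -0.2978]
 [ 0.0017  0.2301 -0.9732  0.434 ]
 [ 0.      0.      0.      1.    ]]
mill_mid 0.93 [321.8, 225.9] [ 0.39  -0.368  0.075] [ 0.391  -0.3533  0.15  ]
mill_mid 0.83 [331.2, 320.0] [ 0.3987 -0.4581  0.075 ] [ 0.3979 -0.4246  0.15  ]
mill_mid 0.75 [443.4, 246.8] [ 0.4995 -0.387   0.075 ] [ 0.4776 -0.3684  0.15  ]
red_jar_mid 0.85 [374.7, 33.5] [ 0.4343 -0.2073  0.06  ] [ 0.428  -0.2218  0.12  ]
white_jar_mid 0.76 [419.6, 145.4] [ 0.4801 -0.2982  0.044 ] [ 0.4705 -0.2981  0.088 ]
```

View pics/w1.png

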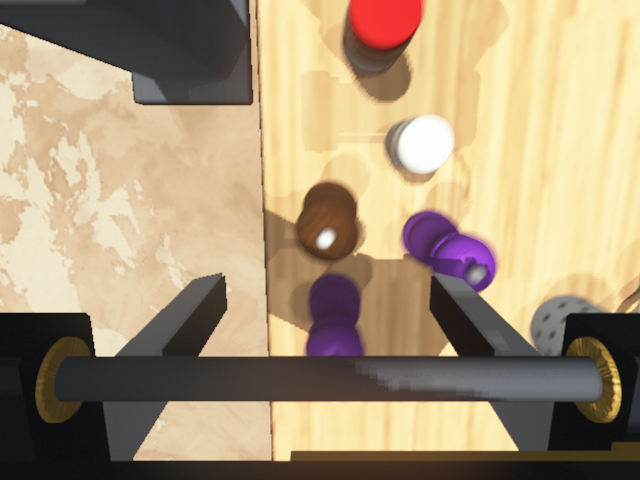

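```bash
python3 -m pendant '[100,1,0,35,0,0,0, 100,0,0,40,0,0,0, 100,0,0,40,0,0,0, 100,0,0,35,0,0,0, 100,0,0,25,0,0,0, 100,0,0,14,0,0,0, 0,0,0,0,0,0,0, 0,0,0,0,0,0,0]' 20; python3 -m pendant '[0,0,0,0,0,0,0, 0,0,0,0,0,0,0, 0,0,0,0,0,0,0, 0,0,0,0,0,0,0]'
```

```text
t: 5.0
tool_pos: [0.3945, -0.3645, 0.0654]
tool_rot: [0.001, 0.707, 0.707, 0.0]
ft_force: [-0.5, 0.1, 0.4]
gripper_width: 0.0773
gripper_force: 0.0
t: 5.5
tool_pos: [0.3943, -0.364, 0.0648]
tool_rot: [0.0, 0.707, 0.707, -0.0]
ft_force: [-2.5, 0.5, 7.0]
gripper_width: 0.051
gripper_force: 20.1
```

```bash
python3 -m pendant '[0,0,0,-10,0,0,0, 0,0,0,-20,0,0,0, 0,0,0,-40,0,0,0, 0,0,0,-45,0,0,0, 0,0,0,-45,0,0,0, 0,0,0,-20,0,0,0, 0,0,0,0,0,0,0]' 30; python3 - <<'E'
from m import *
s=env.get_state();print(s['tool_pos'],s['ft_force'],s['gripper_width'])
im=env.get_image('wrist'); im2=env.get_image('scene')
cv2.imwrite('pics/g1.png',np.hstack([cv2.resize(im['img'],(400,300)),cv2.resize(im2['img'][100:300,330:597],(400,300))])[:,:,::-1])
E
```

```text
t: 6.38
tool_pos: [0.3947, -0.3642, 0.2461]
tool_rot: [0.001, 0.707, 0.707, 0.0]
ft_force: [0.4, 0.0, -2.8]
gripper_width: 0.0505
gripper_force: 29.9
[ 0.3947 -0.3642  0.2461] [ 0.3534  0.0283 -2.7615] 0.05051376794775355
```

View pics/g1.png

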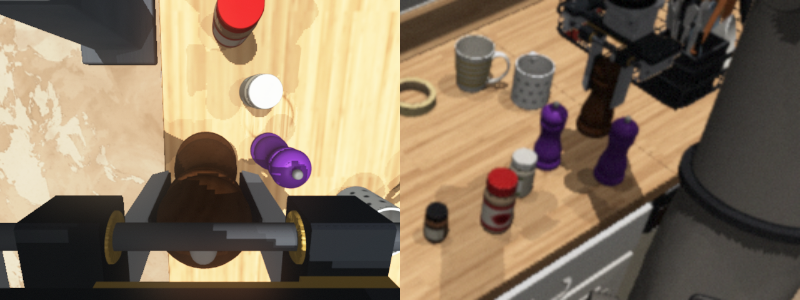

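```bash
python3 -m pendant '[0,30,6.5,0,0,0,0, 0,50,10.9,0,0,0,0, 0,55,12,0,0,0,0, 0,55,12,0,0,0,0, 0,55,12,0,0,0,0, 0,55,12,0,0,0,0, 0,55,12,0,0,0,0, 0,55,12,0,0,0,0]'; python3 -m pendant '[0,40,6.5,0,0,0,0, 0,20,3,0,0,0,0, 0,0,0,0,0,0,0, 0,0,0,0,0,0,0]'
```

```text
t: 7.48
tool_pos: [0.4827, 0.0478, 0.2434]
tool_rot: [-0.001, 0.707, 0.707, -0.0]
ft_force: [0.9, -0.3, -1.6]
gripper_width: 0.0501
gripper_force: 29.9
t: 7.98
tool_pos: [0.4922, 0.1052, 0.2437]
tool_rot: [-0.0, 0.707, 0.707, -0.001]
ft_force: [-0.1, -1.5, -1.8]
gripper_width: 0.0503
gripper_force: 29.9
```

```bash
python3 -m pendant '[0,1,4.5,30,0,0,0, 0,0,0,40,0,0,0, 0,0,0,40,0,0,0, 0,0,0,30,0,0,0, 0,0,0,15,0,0,0, 0,0,0,0,0,0,0]'; python3 - <<'E'
from m import *
s=env.get_state();print(s['tool_pos'],s['ft_force'],s['gripper_width'])
im=env.get_image('wrist'); im2=env.get_image('scene')
cv2.imwrite('pics/g2.png',np.hstack([cv2.resize(im['img'],(400,300)),cv2.resize(im2['img'][180:330,180:380],(400,300),interpolation=3)])[:,:,::-1])
E
```

```text
t: 8.72
tool_pos: [0.4968, 0.1066, 0.0891]
tool_rot: [-0.0, 0.707, 0.707, -0.001]
ft_force: [0.4, 0.4, -1.1]
gripper_width: 0.0501
gripper_force: 29.9
[0.4968 0.1066 0.0891] [ 0.4295  0.395  -1.1023] 0.050140384642823214
```

View pics/g2.png

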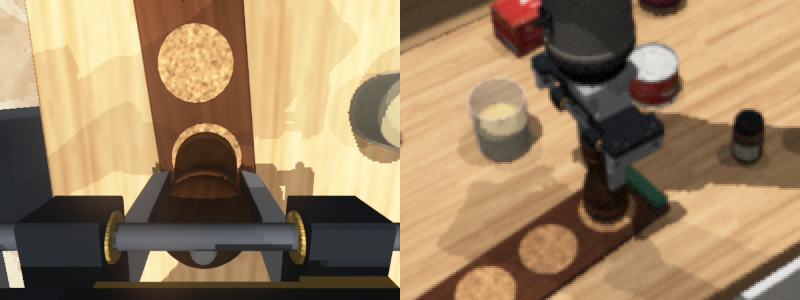

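```bash
python3 -m pendant '[0,0,0,5,0,0,0, 0,0,0,3,0,0,0, 0,0,0,1,0,0,0, 0,0,0,0,0,0,0]'
```

```text
t: 9.32
tool_pos: [0.4971, 0.1073, 0.0805]
tool_rot: [-0.0, 0.707, 0.707, 0.0]
ft_force: [-0.3, -0.1, -1.6]
gripper_width: 0.0504
gripper_force: 29.9
```

```bash
python3 -m pendant '[0,0,0,1,0,0,0, 0,0,0,1,0,0,0, 0,0,0,0,0,0,0]'
```

```text
t: 9.7
tool_pos: [0.4972, 0.1074, 0.0788]
tool_rot: [0.0, 0.707, 0.707, 0.0]
ft_force: [-2.8, -1.2, 5.8]
gripper_width: 0.05
gripper_force: 30.1
```

Contact. Release gently and go up, then head for the red jar.

```bash
python3 -m pendant '[60,0,0,0,0,0,0, 80,0,0,0,0,0,0, 100,0,0,0,0,0,0, 100,0,0,0,0,0,0, 100,0,0,0,0,0,0, 100,0,0,0,0,0,0, 100,0,0,0,0,0,0]'; python3 -m pendant '[100,0,0,-20,0,0,0, 100,0,0,-40,0,0,0, 100,0,0,-40,0,0,0, 100,0,0,-40,0,0,0, 100,0,0,-30,0,0,0, 100,-40,-8,0,0,0,0, 100,-55,-11,0,0,0,0, 100,-55,-11,0,0,0,0]'; python3 - <<'E'
from m import *
ims=[env.get_image('top'),env.get_image('scene')]
fit(ims,'mill_mid',(.4969,.1075),.014); fit(ims,'red_jar_mid',(.4345,-.2048))
E
```

```text
t: 10.58
tool_pos: [0.4971, 0.1073, 0.0785]
tool_rot: [-0.0, 0.707, 0.707, 0.0]
ft_force: [-1.1, -0.1, 0.3]
gripper_width: 0.0941
gripper_force: 0.0
t: 11.58
tool_pos: [0.4668, -0.0438, 0.25]
tool_rot: [0.001, 0.706, 0.708, 0.001]
ft_force: [1.2, -1.0, -0.0]
gripper_width: 0.0936
gripper_force: 0.0
mill_mid both/each [0.4993 0.1079] [0.4983 0.1091] [0.5004 0.107 ] area obs/model [(349, 327), (933, 908)]
red_jar_mid both/each [ 0.4339 -0.2048] [ 0.4335 -0.2057] [ 0.434  -0.2038] area obs/model [(346, 379), (926, 929)]
```

```bash
python3 -m pendant '[100,-55,-11,0,0,0,0, 100,-55,-11,0,0,0,0, 100,-35,-7,0,0,0,0, 100,-16,-4,0,0,0,0, 100,0,0,30,0,0,0, 100,0,0,0,0,0,0]'
```

```text
t: 12.62
tool_pos: [0.434, -0.2021, 0.2174]
tool_rot: [-0.002, 0.706, 0.708, -0.0]
ft_force: [-1.0, 0.9, 0.1]
gripper_width: 0.0939
gripper_force: 0.0
```

```bash
cat >> m.py <<'E'
from scipy.spatial.transform import Rotation as R
def wrist():
    s=env.get_state(); im=env.get_image('wrist'); w=s['tool_rot']; T=np.eye(4); T[:3,:3]=R.from_quat([w[1],w[2],w[3],w[0]]).as_matrix(); T[:3,3]=s['tool_pos']
    im['extrinsics']=T@np.array(im['mount']); return im
E
python3 - <<'E'
from m import *
im=wrist(); save(im,'w3'); fit([im],'red_jar_mid',(.434,-.2047)); fit([im],'black_jar_mid',(.475,-.0995))
E
```

```text
red_jar_mid both/each [ 0.4336 -0.206 ] [ 0.4336 -0.206 ] area obs/model [(5400, 5576)]
black_jar_mid both/each [ 0.4745 -0.1006] [ 0.4745 -0.1006] area obs/model [(2651, 2753)]
```

View pics/w3.png

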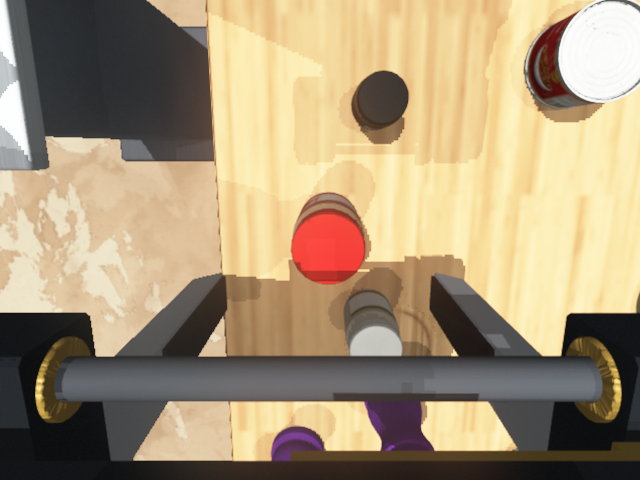

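```bash
python3 -m pendant '[100,-3,0,30,0,0,0, 100,0,0,40,0,0,0, 100,0,0,40,0,0,0, 100,0,0,35,0,0,0, 100,0,0,24,0,0,0, 100,0,0,0,0,0,0, 0,0,0,0,0,0,0, 0,0,0,0,0,0,0]' 20; python3 -m pendant '[0,0,0,0,0,0,0, 0,0,0,0,0,0,0, 0,0,0,0,0,0,0, 0,0,0,0,0,0,0]' 30
```

```text
t: 13.78
tool_pos: [0.4353, -0.2072, 0.0508]
tool_rot: [0.001, 0.707, 0.707, 0.0]
ft_force: [0.0, 0.2, 0.4]
gripper_width: 0.0775
gripper_force: 0.0
t: 14.28
tool_pos: [0.4345, -0.207, 0.0498]
tool_rot: [0.0, 0.707, 0.707, -0.0]
ft_force: [-1.5, -0.4, 7.7]
gripper_width: 0.0558
gripper_force: 30.0
```

```bash
python3 -m pendant '[0,0,0,-10,0,0,0, 0,0,0,-25,0,0,0, 0,0,0,-45,0,0,0, 0,0,0,-50,0,0,0, 0,0,0,-50,0,0,0, 0,0,0,-20,0,0,0, 0,0,0,0,0,0,0]'; python3 -m pendant '[0,35,4.5,0,0,0,0, 0,55,7,0,0,0,0, 0,55,7,0,0,0,0, 0,55,7,0,0,0,0, 0,55,7,0,0,0,0, 0,55,7,0,0,0,0, 0,55,7,0,0,0,0, 0,30,4,0,0,0,0]';  python3 -m pendant '[0,9.5,2,0,0,0,0, 0,0,0,0,0,0,0, 0,0,0,0,0,0,0]'
```

```text
t: 15.15
tool_pos: [0.4349, -0.207, 0.251]
tool_rot: [0.001, 0.707, 0.707, 0.0]
ft_force: [-0.1, 0.2, -3.2]
gripper_width: 0.0557
gripper_force: 30.0
t: 16.15
tool_pos: [0.4835, 0.191, 0.2482]
tool_rot: [-0.001, 0.706, 0.708, -0.0]
ft_force: [-0.3, 0.0, -2.1]
gripper_width: 0.0554
gripper_force: 30.0
t: 16.52
tool_pos: [0.4865, 0.1963, 0.2491]
tool_rot: [0.0, 0.707, 0.707, -0.0]
ft_force: [1.2, 0.0, -2.6]
gripper_width: 0.0554
gripper_force: 30.0
```

```bash
python3 -m pendant '[0,1,0,35,0,0,0, 0,0,0,45,0,0,0, 0,0,0,45,0,0,0, 0,0,0,35,0,0,0, 0,0,0,15,0,0,0, 0,0,0,6,0,0,0, 0,0,0,0,0,0,0, 0,0,0,0,0,0,0]'
```

```text
t: 17.52
tool_pos: [0.4872, 0.1989, 0.0696]
tool_rot: [0.0, 0.707, 0.707, 0.001]
ft_force: [0.3, -0.6, -2.3]
gripper_width: 0.0561
gripper_force: 30.0
```

```bash
python3 -m pendant '[0,0,0,3,0,0,0, 0,0,0,1,0,0,0, 0,0,0,1,0,0,0, 0,0,0,0,0,0,0]'
```

```text
t: 18.02
tool_pos: [0.4866, 0.1988, 0.0638]
tool_rot: [0.0, 0.707, 0.707, 0.0]
ft_force: [-2.2, -1.6, 6.4]
gripper_width: 0.0559
gripper_force: 30.0
```

```bash
python3 -m pendant '[65,0,0,0,0,0,0, 80,0,0,0,0,0,0, 100,0,0,0,0,0,0, 100,0,0,0,0,0,0, 100,0,0,0,0,0,0, 100,0,0,0,0,0,0, 100,0,0,-20,0,0,0, 100,0,0,-45,0,0,0]'; python3 -m pendant '[100,0,0,-50,0,0,0, 100,0,0,-50,0,0,0, 100,0,0,-20,0,0,0, 100,-40,0,0,0,0,0, 100,-55,0,0,0,0,0, 100,-55,0,0,0,0,0, 100,-55,-2,0,0,0,0, 100,-55,-2,0,0,0,0]';  python3 -m pendant '[100,-55,-2,0,0,0,0, 100,-55,-2,0,0,0,0, 100,-55,-2,0,0,0,0, 100,-55,-2,0,0,0,0, 100,-15,-1,20,0,0,0, 100,0,0,20,0,0,0, 100,0,0,0,0,0,0]'; python3 - <<'E'
from m import *
im=wrist(); ims=[env.get_image('top'),env.get_image('scene')]
fit([im],'white_jar_mid',(.474,-.302))
fit(ims,'red_jar_mid',(.487,.199),.014); fit(ims,'mill_mid',(.497,.1075),.014)
save(im,'w4')
E
```

```text
t: 19.02
tool_pos: [0.4856, 0.1986, 0.1292]
tool_rot: [-0.001, 0.707, 0.708, -0.001]
ft_force: [0.3, -0.2, 0.5]
gripper_width: 0.0942
gripper_force: 0.0
t: 20.02
tool_pos: [0.4822, -0.0629, 0.249]
tool_rot: [0.0, 0.707, 0.708, 0.0]
ft_force: [1.2, 0.8, -0.7]
gripper_width: 0.0943
gripper_force: 0.0
t: 20.9
tool_pos: [0.4732, -0.2951, 0.2072]
tool_rot: [-0.002, 0.706, 0.708, -0.0]
ft_force: [-0.1, -0.6, 0.5]
gripper_width: 0.0939
gripper_force: 0.0
white_jar_mid both/each [ 0.4731 -0.2993] [ 0.4731 -0.2993] area obs/model [(3359, 3616)]
red_jar_mid both/each [0.4867 0.1997] [0.4847 0.1985] [0.4884 0.2003] area obs/model [(347, 407), (1023, 1098)]
mill_mid both/each [0.4995 0.1082] [0.4984 0.1097] [0.5009 0.107 ] area obs/model [(334, 326), (927, 909)]
```

View pics/w4.png

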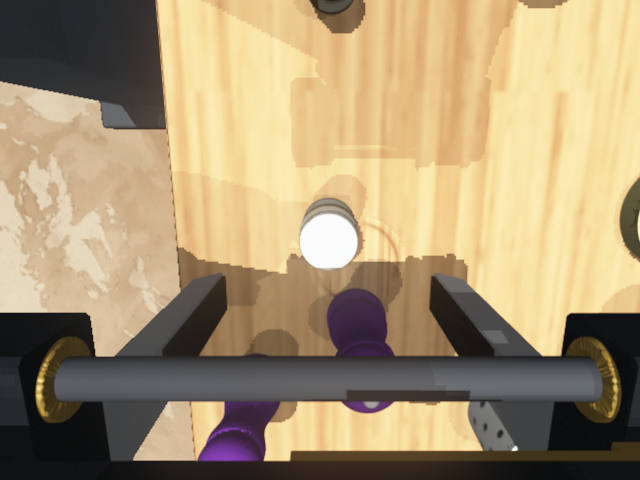

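```bash
python3 -m pendant '[100,-4,0,30,0,0,0, 100,0,0,40,0,0,0, 100,0,0,40,0,0,0, 100,0,0,35,0,0,0, 100,0,0,20,0,0,0, 100,0,0,6,0,0,0, 0,0,0,0,0,0,0, 0,0,0,0,0,0,0]' 20; python3 -m pendant '[0,0,0,0,0,0,0, 0,0,0,0,0,0,0, 0,0,0,0,0,0,0, 0,0,0,0,0,0,0]' 25
```

```text
t: 22.3
tool_pos: [0.4747, -0.3006, 0.0386]
tool_rot: [0.001, 0.707, 0.707, 0.0]
ft_force: [-0.0, -0.5, 0.4]
gripper_width: 0.0772
gripper_force: 0.0
t: 22.8
tool_pos: [0.474, -0.3004, 0.0377]
tool_rot: [0.0, 0.707, 0.707, -0.0]
ft_force: [-1.4, -0.1, 4.0]
gripper_width: 0.0474
gripper_force: 25.0
```

```bash
python3 -m pendant '[0,0,0,-10,0,0,0, 0,0,0,-30,0,0,0, 0,0,0,-50,0,0,0, 0,0,0,-50,0,0,0, 0,0,0,-50,0,0,0, 0,0,0,-22,0,0,0, 0,0,0,0,0,0,0]'; python3 -m pendant '[0,30,0,0,0,0,0, 0,55,0,0,0,0,0, 0,55,0,0,0,0,0, 0,55,0,0,0,0,0, 0,55,0,0,0,0,0, 0,55,0,0,0,0,0, 0,55,0,0,0,0,0, 0,55,1,0,0,0,0]';  python3 -m pendant '[0,55,1,0,0,0,0, 0,55,1,0,0,0,0, 0,45,0,0,0,0,0, 0,20,0,0,0,0,0, 0,0,0,0,0,0,0, 0,0,0,0,0,0,0]'
```

```text
t: 23.68
tool_pos: [0.4747, -0.3005, 0.2514]
tool_rot: [0.002, 0.707, 0.707, 0.0]
ft_force: [0.8, 0.2, -1.3]
gripper_width: 0.048
gripper_force: 25.0
t: 24.68
tool_pos: [0.4737, 0.1161, 0.2486]
tool_rot: [-0.0, 0.707, 0.707, -0.0]
ft_force: [1.6, 0.3, -1.4]
gripper_width: 0.0475
gripper_force: 25.0
t: 25.42
tool_pos: [0.4763, 0.2886, 0.2487]
tool_rot: [-0.0, 0.707, 0.707, -0.001]
ft_force: [0.0, -0.6, -1.6]
gripper_width: 0.0477
gripper_force: 25.0
```

```bash
python3 -m pendant '[0,1,0.5,40,0,0,0, 0,0,0,50,0,0,0, 0,0,0,45,0,0,0, 0,0,0,30,0,0,0, 0,0,0,18,0,0,0, 0,0,0,9,0,0,0, 0,0,0,0,0,0,0, 0,0,0,0,0,0,0]';python3 -m pendant '[0,0,0,2,0,0,0, 0,0,0,1,0,0,0, 0,0,0,0,0,0,0]'
```

```text
t: 26.42
tool_pos: [0.4775, 0.291, 0.0585]
tool_rot: [0.0, 0.707, 0.707, 0.001]
ft_force: [0.1, 0.3, -2.1]
gripper_width: 0.0476
gripper_force: 25.0
t: 26.8
tool_pos: [0.477, 0.2907, 0.0546]
tool_rot: [-0.0, 0.707, 0.707, 0.0]
ft_force: [-0.3, 0.4, -1.5]
gripper_width: 0.0472
gripper_force: 25.0
```

```bash
python3 -m pendant '[0,0,0,1,0,0,0, 0,0,0,1,0,0,0, 0,0,0,1,0,0,0, 0,0,0,0,0,0,0]'
```

```text
t: 27.3
tool_pos: [0.477, 0.2907, 0.0517]
tool_rot: [0.0, 0.707, 0.707, 0.0]
ft_force: [-0.8, -1.3, 4.2]
gripper_width: 0.0476
gripper_force: 25.0
```

```bash
python3 -m pendant '[60,0,0,0,0,0,0, 80,0,0,0,0,0,0, 100,0,0,0,0,0,0, 100,0,0,0,0,0,0, 100,0,0,0,0,0,0, 100,0,0,0,0,0,0, 100,0,0,-20,0,0,0, 100,0,0,-45,0,0,0]'; python3 -m pendant '[100,0,0,-50,0,0,0, 100,0,0,-50,0,0,0, 100,0,0,-35,0,0,0, 100,-40,0,0,0,0,0, 100,-55,0,0,0,0,0, 100,-55,0,0,0,0,0, 100,-55,0,0,0,0,0, 100,-55,0,0,0,0,0]';  python3 -m pendant '[100,-55,-1,0,0,0,0, 100,-55,-1,0,0,0,0, 100,-20,0,20,0,0,0, 100,0,0,30,0,0,0, 100,0,0,0,0,0,0]'; python3 - <<'E'
from m import *
im=wrist(); ims=[env.get_image('top'),env.get_image('scene')]
fit([im],'black_jar_mid',(.4745,-.1)); print(env.get_state()['tool_pos'])
fit(ims,'red_jar_mid',(.487,.199),.014); fit(ims,'white_jar_mid',(.477,.29),.014)
E
```

```text
t: 28.3
tool_pos: [0.4761, 0.2904, 0.1172]
tool_rot: [-0.001, 0.707, 0.708, -0.001]
ft_force: [0.6, 0.2, -0.3]
gripper_width: 0.0938
gripper_force: 0.0
t: 29.3
tool_pos: [0.4769, 0.0294, 0.2529]
tool_rot: [0.001, 0.707, 0.708, 0.0]
ft_force: [0.1, -0.3, 0.2]
gripper_width: 0.0941
gripper_force: 0.0
t: 29.92
tool_pos: [0.4744, -0.0989, 0.2012]
tool_rot: [-0.001, 0.707, 0.708, -0.0]
ft_force: [-0.0, -0.2, 0.8]
gripper_width: 0.0941
gripper_force: 0.0
black_jar_mid both/each [ 0.4749 -0.0999] [ 0.4749 -0.0999] area obs/model [(2313, 2598)]
[ 0.476  -0.0989  0.203 ]
red_jar_mid both/each [0.4864 0.2015] [0.4859 0.2017] [0.4869 0.2012] area obs/model [(380, 407), (1013, 1098)]
white_jar_mid both/each [0.4772 0.2939] [0.4767 0.2937] [0.4776 0.2941] area obs/model [(275, 302), (667, 759)]
```

```bash
python3 -m pendant '[100,-1,0,35,0,0,0, 100,0,0,45,0,0,0, 100,0,0,45,0,0,0, 100,0,0,30,0,0,0, 100,0,0,18,0,0,0, 100,0,0,5,0,0,0, 0,0,0,0,0,0,0, 0,0,0,0,0,0,0]' 20; python3 -m pendant '[0,0,0,0,0,0,0, 0,0,0,0,0,0,0, 0,0,0,0,0,0,0, 0,0,0,0,0,0,0, 0,0,0,0,0,0,0]'
```

```text
t: 31.32
tool_pos: [0.476, -0.1005, 0.0245]
tool_rot: [0.001, 0.707, 0.707, 0.0]
ft_force: [0.8, 0.2, -1.0]
gripper_width: 0.0773
gripper_force: 0.0
t: 31.95
tool_pos: [0.4754, -0.1003, 0.0236]
tool_rot: [0.0, 0.707, 0.707, -0.0]
ft_force: [-0.8, -0.5, 2.8]
gripper_width: 0.0414
gripper_force: 20.0
```

```bash
python3 -m pendant '[0,0,0,-10,0,0,0, 0,0,0,-35,0,0,0, 0,0,0,-50,0,0,0, 0,0,0,-55,0,0,0, 0,0,0,-50,0,0,0, 0,0,0,-25,0,0,0, 0,0,0,0,0,0,0]'; python3 -m pendant '[0,30,0,0,0,0,0, 0,55,-1,0,0,0,0, 0,55,-1,0,0,0,0, 0,55,-1,0,0,0,0, 0,55,-1,0,0,0,0, 0,55,-1,0,0,0,0, 0,55,-1,0,0,0,0, 0,55,-1,0,0,0,0]';  python3 -m pendant '[0,45,-1,0,0,0,0, 0,20,0,0,0,0,0, 0,0,0,0,0,0,0, 0,0,0,0,0,0,0]'
```

```text
t: 32.83
tool_pos: [0.4761, -0.1003, 0.2506]
tool_rot: [0.002, 0.707, 0.707, 0.001]
ft_force: [-0.5, 0.1, -0.6]
gripper_width: 0.042
gripper_force: 20.0
t: 33.83
tool_pos: [0.4672, 0.3161, 0.2473]
tool_rot: [-0.0, 0.707, 0.707, -0.001]
ft_force: [1.6, 0.3, -0.5]
gripper_width: 0.0416
gripper_force: 20.0
t: 34.33
tool_pos: [0.4668, 0.3787, 0.2478]
tool_rot: [0.0, 0.707, 0.707, -0.001]
ft_force: [0.1, -0.0, -1.1]
gripper_width: 0.0419
gripper_force: 20.0
```

```bash
python3 -m pendant '[0,1,0,40,0,0,0, 0,0,0,50,0,0,0, 0,0,0,50,0,0,0, 0,0,0,35,0,0,0, 0,0,0,20,0,0,0, 0,0,0,9,0,0,0, 0,0,0,0,0,0,0, 0,0,0,0,0,0,0]';python3 -m pendant '[0,0,0,2,0,0,0, 0,0,0,1,0,0,0, 0,0,0,0,0,0,0]'
```

```text
t: 35.33
tool_pos: [0.4674, 0.3812, 0.0457]
tool_rot: [0.0, 0.707, 0.707, 0.001]
ft_force: [-0.8, -0.8, -0.7]
gripper_width: 0.0415
gripper_force: 20.0
t: 35.7
tool_pos: [0.4669, 0.3807, 0.0416]
tool_rot: [0.0, 0.707, 0.707, 0.0]
ft_force: [0.4, -0.2, 0.0]
gripper_width: 0.0417
gripper_force: 20.0
```

```bash
python3 -m pendant '[0,0,0,1,0,0,0, 0,0,0,1,0,0,0, 0,0,0,1,0,0,0, 0,0,0,1,0,0,0, 0,0,0,0,0,0,0]'
```

```text
t: 36.33
tool_pos: [0.4669, 0.3807, 0.0376]
tool_rot: [0.0, 0.707, 0.707, 0.0]
ft_force: [-0.2, -0.6, 2.8]
gripper_width: 0.0415
gripper_force: 20.0
```

```bash
python3 -m pendant '[60,0,0,0,0,0,0, 80,0,0,0,0,0,0, 100,0,0,0,0,0,0, 100,0,0,0,0,0,0, 100,0,0,0,0,0,0, 100,0,0,0,0,0,0, 100,0,0,-20,0,0,0, 100,0,0,-45,0,0,0]'; python3 -m pendant '[100,0,0,-50,0,0,0, 100,0,0,-50,0,0,0, 100,0,0,-40,0,0,0, 100,40,0,0,0,0,0, 100,50,0,0,0,0,0, 100,50,0,0,0,0,0, 100,0,0,0,0,0,0, 100,0,0,0,0,0,0]'; python3 - <<'E'
from m import *
ims=[env.get_image('top'),env.get_image('scene')]
for k,g in dict(mill_mid=(.497,.1075),red_jar_mid=(.487,.199),white_jar_mid=(.477,.29),black_jar_mid=(.467,.382)).items(): fit(ims,k,g,.014)
fit(ims,'bean_tin',(.647,-.063))
cv2.imwrite('pics/end.png',np.vstack([cv2.resize(im['img'][a:a+120,150:410],(650,300),interpolation=3) for im,a in zip(ims,(190,250))])[:,:,::-1])
E
```

```text
t: 37.33
tool_pos: [0.4661, 0.3802, 0.1031]
tool_rot: [-0.0, 0.707, 0.708, -0.001]
ft_force: [-0.2, -0.3, 0.5]
gripper_width: 0.0941
gripper_force: 0.0
t: 38.33
tool_pos: [0.4665, 0.5206, 0.2433]
tool_rot: [-0.0, 0.707, 0.708, 0.0]
ft_force: [0.1, -0.2, -0.7]
gripper_width: 0.0938
gripper_force: 0.0
mill_mid both/each [0.4993 0.1076] [0.4979 0.109 ] [0.501  0.1062] area obs/model [(312, 326), (866, 909)]
red_jar_mid both/each [0.4862 0.1988] [0.4862 0.1988] area obs/model [(396, 407)]
white_jar_mid both/each [0.4774 0.2937] [0.4765 0.2932] [0.4782 0.2938] area obs/model [(281, 302), (681, 759)]
black_jar_mid both/each [0.4708 0.3785] [0.474  0.3708] [0.4682 0.3825] area obs/model [(77, 242), (561, 595)]
bean_tin both/each [ 0.6474 -0.0641] [ 0.647  -0.0655] [ 0.6474 -0.0623] area obs/model [(508, 553), (758, 794)]
```

View pics/end.png

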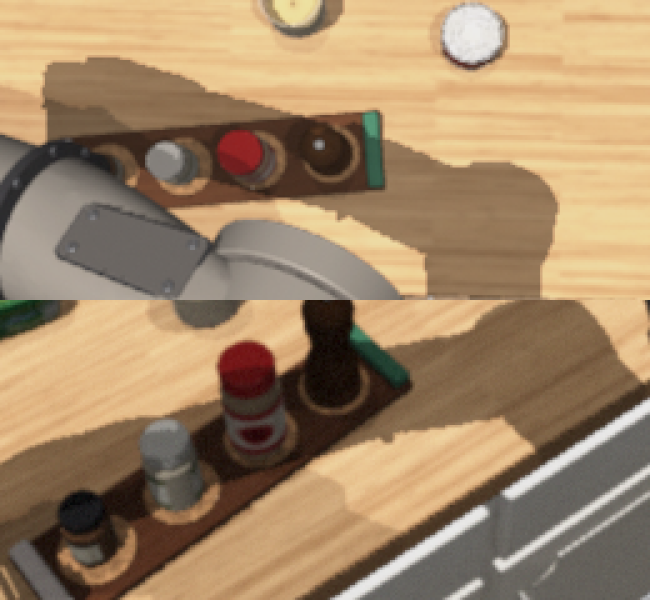

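All four stand upright on their pads in the right order, within about 4 mm of the pad centres. In the top view the arm hides most of the black jar, so I'm relying on the scene view for that one. The tin has not moved and the gripper is clear.

```bash
python3 -c "
from bench import env
print(env.sign_off())"
```

```text
the job is handed in; nothing more can be done
None
```

I handed the job in at about 38 s: from the green stop, the mill, red, white and black jars stand upright on their pads, each measured within about 4 mm of centre, and the bean tin has not moved; the sign-off returned no verdict.

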